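# Press a fan inlay home

### The arm

A 6-joint arm with a two-finger parallel gripper is mounted at the origin on the work surface. World frame = base frame: x ahead of the robot, y to its left, z up, the work surface at z = 0. Lengths are in mm, angles in rad, forces in N, time in s.
With the tool pointing down it reaches from about 250 to 725 mm from the base axis. Payload 4 kg.
Tool frame: the origin (TCP) lies midway between the tips of the shut fingers; the grasp point (between the pads) lies 19 mm behind it; z points along the fingers, y is the direction in which the jaws open and shut (so a half turn about z gives the same grasp; the last joint's range is limited). The gripper opens to 85 mm and grips with 20 to 120 N. Pads are 22 mm wide; open, the fingers measure 114 mm over their backs; the gripper's body (76 mm by 85 mm) begins 54 mm behind the grasp point. The pads swing forward as they close: fully open they stand 13 mm farther back than shut.
Start: joints at [1.136, 0.241, 0.005, 1.335, 0, 1.571], TCP at [210.613, 453.477, 231.306] pointing down, gripper open.
Joint ranges: [-2.72, 2.72], [-1.05, 1.87], [-1.09, 1.28], [-1.99, 2.15], [-1.42, 1.44], [-3.14, 3.14]. Speed limits (rad/s): [2.79, 2.79, 3.14, 3.14, 3.14, 3.14].

### API

Orientations are given as a unit quaternion [w, x, y, z].
In Python, from plant import robot gives the robot as it stands.
- The arm moves only by the tool jog_arm, never from a script. Its argument "targets" is a list that holds one entry, the list of rows, each a list of 6 numbers: the shift along the world's x, y, z in mm, then the turn, a rotation vector about the world's x, y, z in rad. A call has 1 to 12 rows; each row is the pose to reach, as a shift and turn from the pose commanded when the call began; what a row does not reach only later rows make up. A row lasts 1/8 s, in which the tool goes at most 62.5 mm and 10.7 degrees, less where a joint would pass 70% of its speed; a pose out of reach is approached as far as the arm can. A call with a gripper value outside its range is refused whole. "hand" is the finger opening in mm, from 0 to 85.4, set as the call begins (left out, the last holds). The fingers move at their own pace and stop on an object; the grip force is fixed at half the most. Time passes only in rows, so rows that repeat a pose let the fingers close. It gives the time, the measured TCP pose, the force and the opening at its end, in the units of the state.
- robot.state(): the state, without advancing time (a new reading comes with each control period).
- robot.read_camera(name): name is "side" or "top" or "wrist"; returns (picture, depth): 480x640x3 uint8, red, green, blue; 480x640 float32, mm along the optical axis (not along the pixel's ray), 0 where there is no reading.
- robot.camera_params(name): a dict with "camera_matrix" (3x3 intrinsics, pixels), "extrinsics" (4x4, takes a point from world to camera coordinates). Camera axes: x right, y down, z forward; pixel columns grow to the right and rows downward; lengths in mm; the calibration is good to about 2 mm. A picture is of the moment at which its call begins: read the wrist's pose just before it. camera_params takes no time and is no camera call; for the wrist camera it gives the pose at the moment of the call.
- robot.close_job(): hands the job in, once; it reports no verdict.
Trained networks look in the newest picture that a camera, given by its name, has taken for a name from the list of things; names that differ only in an ending like _2 or _b are one class to them, and where a whole thing is asked for, a point or a joint stands for the part that bears it (a point fixed in the world has none). Each returns a list of dicts, best first, with "p" (0 to 1); they miss things now and then, are a little off and sometimes report something else, mostly with a low value. They report only what shows in the picture. A call takes as long as a camera call.
- robot.look_for(label, camera): "bbox" ([left, top, width, height] in pixels, round what is visible of it).
The state is a dict: "time": time; "qpos": joint angles; "dq": joint speeds; "tau": joint torques, N m; "tool_pos": TCP position; "tcp_rot": TCP orientation; "contact_force": force on the tool from outside, world axes, zero at the start; "ft_torque": the same for the moment, N m; "gripper_width": finger opening in mm.
Only numpy, scipy, OpenCV 4.12 (cv2) and the standard library are available. Lean on these libraries where they do the work, as an engineer would, in place of code of your own. Each camera call takes 0.05 s, during which the arm holds its last target.

### The job

The glued fan inlay in the plywood panel is still standing proud. With light fingertip pressure press its three rays down flush with the panel, neither proud nor sunk, one after another from the shortest to the longest, and only then press in the round hub that locks their points. Be gentle, pick nothing up, do not shove the panel about, and leave the gouges, the knife and the glue jar where they lie.

Things in the scene. Friction and masses are not known exactly. Their poses are not given: they have to be found in the camera images.
- panel: Loose plywood panel 230 (x) x 300 (y) x 18 mm, 0.85 kg, flat on the bench's fixed 6 mm hardboard. Origin: centre of its underside; top face 18 mm above. Let into it, a fan of like dark wood pieces, each 4 to 6 mm proud at the start: round hub centred at x -60, y -24 mm in the panel's frame, rays pointing from it at -46 (short), 0 (medium), +46 (long) degrees from panel +x, counter-clockwise from above.
- ray_short_face (a point): Point on the middle of the short ray's top face, 88 mm from the hub's centre; it goes down with the ray. The short ray reaches from 36 to 115 mm from the hub's centre and widens from 21 to 67 mm (54 mm at this point). x axis along the ray, away from the hub; z up. The neighbouring ray's edge is about 18 mm beyond this ray's edge here.
- ray_medium_face (a point): Point on the middle of the medium ray's top face, 102 mm from the hub's centre; it goes down with the ray. The medium ray lies between the other two, reaches from 36 to 140 mm from the hub's centre and widens from 21 to 82 mm (62 mm at this point). x axis along the ray, away from the hub; z up.
- ray_long_face (a point): Point on the middle of the long ray's top face, 116 mm from the hub's centre; it goes down with the ray. The long ray reaches from 36 to 168 mm from the hub's centre and widens from 21 to 98 mm (71 mm at this point). x axis along the ray, away from the hub; z up.
- hub_face (a point): Centre of the top face of the round hub, a disc of 56 mm diameter at the point of the fan, 8 mm from the rays' inner ends; it goes down with the hub. z up.
- ray_short (a joint): How far the short ray has been pressed in: 0 m = 6 mm proud, 0.006 m = flush with the panel, more = sunk below it (recess floor at 0.010). Slightly tapered, it slides only straight down and grips tighter the deeper it goes: pushing it takes about 1 N at 6 mm proud, 4 N at 4, 7.5 N at 1.5, 10 N at flush, 13 N at 2 mm below; it stays where it is left and cannot be pulled back.
- ray_medium (a joint): The same for the medium ray: 0 m = 6 mm proud, 0.006 m = flush, more = sunk. Slightly tapered, it slides only straight down and grips tighter the deeper it goes: pushing it takes about 1 N at 6 mm proud, 4 N at 4, 7.5 N at 1.5, 10 N at flush, 13 N at 2 mm below; it stays where it is left and cannot be pulled back.
- ray_long (a joint): The same for the long ray: 0 m = 6 mm proud, 0.006 m = flush, more = sunk. Slightly tapered, it slides only straight down and grips tighter the deeper it goes: pushing it takes about 1 N at 6 mm proud, 4 N at 4, 7.5 N at 1.5, 10 N at flush, 13 N at 2 mm below; it stays where it is left and cannot be pulled back.
- hub (a joint): The same for the hub: 0 m = 6 mm proud, 0.006 m = flush, more = sunk. Slightly tapered, it slides only straight down and grips tighter the deeper it goes: pushing it takes about 1 N at 6 mm proud, 4 N at 4, 7.5 N at 1.5, 10 N at flush, 13 N at 2 mm below; it stays where it is left and cannot be pulled back.
- gouge_wide: Palm gouge with a pear-shaped wooden handle (40 mm thick) and a 14 mm wide steel blade, 195 mm long in all, lying beside the panel's +y edge. Bystander. Origin under its middle, x towards the blade.
- gouge_narrow: Palm gouge like the other with a 7 mm wide blade, lying beside the panel's -y edge. Bystander. Origin under its middle, x towards the blade.
- knife: Slim metal craft knife, 140 mm long, 10 mm thick, lying beside the panel's +x edge. Bystander. Origin under its middle, x towards the blade.
- glue_jar: Closed glue jar, 56 mm diameter, 75 mm tall, standing beside the panel's +x edge, near its -y corner. Bystander. Origin at the centre of its underside.

How it is judged (in metres and radians):
On the way, in this order (a step that is already met when the one before it is completed fails the run):
1. the short ray is pressed flush (value of joint ray_short above 0.0045 m), for 0.1 s.
2. the medium ray is pressed flush (value of joint ray_medium above 0.0045 m), for 0.1 s.
3. the long ray is pressed flush (value of joint ray_long above 0.0045 m), for 0.1 s.
4. the hub is pressed flush (value of joint hub above 0.0045 m), for 0.1 s.
At the end, for the whole second after the job is handed in: All four pieces are flush with the panel (at most 1.5 mm proud and 2 mm sunk), and the panel lies flat and at rest within 15 mm of where it lay (value of joint ray_short between 0.0045 and 0.008 m and value of joint ray_medium between 0.0045 and 0.008 m and value of joint ray_long between 0.0045 and 0.008 m and value of joint hub between 0.0045 and 0.008 m and distance of panel from where it was at the start of the episode below 0.015 m and linear speed of panel below 0.01 m/s and angle between panel's own z axis and vertical below 0.03 rad); the robot touches nothing.
It fails at once if a ray or the hub pressed flush before the piece that comes before it ((value of joint ray_medium above 0.0045 m and value of joint ray_short below 0.0042 m) or (value of joint ray_long above 0.0045 m and value of joint ray_medium below 0.0042 m) or (value of joint hub above 0.0045 m and value of joint ray_long below 0.0042 m)).
It fails at once if the panel or its inlay pressed harder than 30 N (contact force between any of the fingers, the arm and panel above 30 N).
It fails at once if the panel lifted by more than 8 mm (height (world z) of panel above 0.014 m).
It fails at once if the panel shoved by more than 20 mm (distance of panel from where it was at the start of the episode above 0.02 m).
It fails at once if a gouge, the knife or the glue jar moved or lifted by more than 20 mm (distance of any of gouge_wide, gouge_narrow, knife, glue_jar from where it was at the start of the episode above 0.02 m).
It also fails if it takes over 56 s, if anything falls off the work surface, if the arm or the gripper's body presses on something with over 40 N, if the wrist force passes 120 N, or if a joint passes its speed limit or range.

## Working session

There is one attempt and no reset: what is moved stays moved. The work goes in short steps, Python scripts to look and compute and a tool call to move; the robot and the scene stay as the last step left them, time stands still between calls to the robot, and variables do not carry over. Pictures are saved under pics/ and viewed, and the job is handed in when it is done.

Besides the shell and the picture viewer there is one more tool, called as name([rows], argument=value, ...), one row to a line, values as JSON. jog_arm: Moves the arm, as the interface text tells. Its arguments: {"type":"object","properties":{"targets":{"type":"array","items":{"type":"array","items":{"type":"array","items":{"type":"number"}}}},"hand":{"type":"number"}},"required":["targets"]}

```bash
mkdir -p pics
python3 - <<'E'
from plant import robot
import cv2,numpy as np
s=robot.state();print(s)
for n in ("top","side"):
    p,d=robot.read_camera(n);cv2.imwrite(f"pics/{n}0.png",p[:,:,::-1]);np.save(f"pics/{n}0.npy",d)
    print(robot.camera_params(n))
    for l in ("panel","hub_face","ray_short_face","ray_medium_face","ray_long_face","glue_jar","knife"):
        print(n,l,[(b['bbox'],round(b['p'],2)) for b in robot.look_for(l,n)][:2]) if n=="top" else 0
E
```

```text
{'time': 0.0, 'qpos': array([ 1.13599664e+00,  2.41399809e-01,  3.70567103e-03,  1.33518318e+00,
       -1.24934617e-05,  1.57078738e+00]), 'dq': array([ 0.00211938,  0.00013799,  0.00063062, -0.000264  , -0.00115611,
       -0.00038753]), 'tau': array([ 8.72913347e-05, -3.72315681e+01,  2.52409959e+01,  1.70333823e-02,
       -2.91967649e-05,  7.10568500e-06]), 'tool_pos': array([210.35050522, 452.90008923, 230.41244382]), 'tcp_rot': array([-2.18330982e-04,  2.15686910e-01,  9.76462019e-01, -1.01735111e-03]), 'contact_force': array([-0.69448547, -0.11275043, -0.12400635]), 'ft_torque': array([-0.01408399,  0.02853913,  0.0296962 ]), 'gripper_width': 85.41687690329503}
{'camera_matrix': array([[531.32779189,   0.        , 320.54380133],
       [  0.        , 531.32779189, 241.66805548],
       [  0.        ,   0.        ,   1.        ]]), 'extrinsics': array([[-1.08602752e-02, -9.99360505e-01, -3.40680920e-02,
         6.21014388e+01],
       [-9.93782869e-01,  1.45624732e-02, -1.10379092e-01,
         5.76352577e+02],
       [ 1.10804621e-01,  3.26575389e-02, -9.93305502e-01,
      
[... 335 characters left out ...]
 [([234.0, 208.6, 75.4, 74.8], 0.77), ([424.3, 230.7, 27.8, 118.3], 0.43)]
top glue_jar [([361.2, 148.2, 36.2, 37.2], 0.77)]
top knife [([253.9, 168.1, 77.1, 16.0], 0.84)]
{'camera_matrix': array([[481.69534728,   0.        , 323.49099791],
       [  0.        , 481.69534728, 235.26182345],
       [  0.        ,   0.        ,   1.        ]]), 'extrinsics': array([[ 9.67044523e-01, -2.54453017e-01,  8.86299452e-03,
        -5.52308856e+02],
       [-1.77615765e-01, -6.99148854e-01, -6.92563007e-01,
         1.65084670e+02],
       [ 1.82421299e-01,  6.68165056e-01, -7.21302938e-01,
         6.39647673e+02],
       [ 0.00000000e+00,  0.00000000e+00,  0.00000000e+00,
         1.00000000e+00]])}
```

View pics/top0.png

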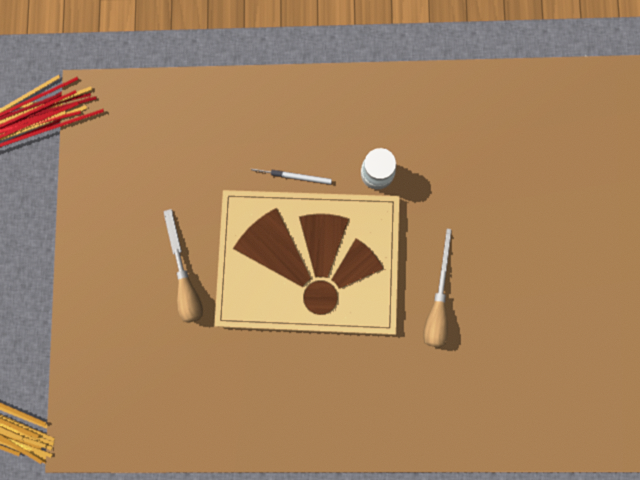

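View pics/side0.png

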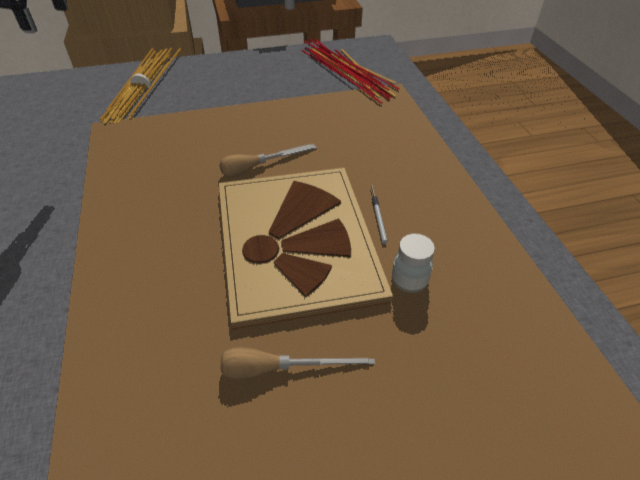

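```bash
cat > h.py <<'E'
import numpy as np
from plant import robot
def back(cam,u,v,z):
    c=robot.camera_params(cam);K=c["camera_matrix"];E=c["extrinsics"];R=E[:3,:3];t=E[:3,3]
    o=-R.T@t;r=R.T@np.linalg.inv(K)@np.array([u,v,1.]);return o+r*(z-o[2])/r[2]
def world(cam,d):
    c=robot.camera_params(cam);K=c["camera_matrix"];E=c["extrinsics"];R=E[:3,:3];t=E[:3,3]
    v,u=np.mgrid[:480,:640];X=np.stack([(u-K[0,2])/K[0,0]*d,(v-K[1,2])/K[1,1]*d,d],-1)
    return (X-t)@R
E
python3 - <<'E'
from h import *
import cv2
d=np.load("pics/top0.npy");W=world("top",d);im=cv2.imread("pics/top0.png")
for u,v in((230,300),(270,320),(380,320),(321,296),(357,264),(325,245),(271,245),(230,200)): print(u,v,W[v-3:v+4,u-3:u+4].reshape(-1,3).mean(0).round(1), im[v,u])
E
```

```text
230 300 [482.4 207.3  23.7] [141 203 232]
270 320 [448.7 140.3  23.6] [143 206 234]
380 320 [447.6 -40.1  41.7] [142 205 232]
321 296 [487.1  54.6  46.1] [34 57 97]
357 264 [539.4  -5.2  28.6] [ 39  62 106]
325 245 [570.1  47.   46.1] [ 40  63 108]
271 245 [573.1 137.9  29.3] [ 36  59 102]
230 200 [651.8 208.6  24. ] [139 201 232]
```

Top view: panel at pixels about (218..400, 192..333). The hub is at (321,297), the short ray at right (357,264), the medium ray at (324,245) and the long ray at left (271,245). Next I'll fit the panel pose.

Run:
```python
from h import *
import cv2
from scipy.optimize import least_squares
im=cv2.imread("pics/top0.png").astype(int)
b=im[:,:,0];r=im[:,:,2]
dark=((r<135)&(b<60)).astype(np.uint8); dark[:205]=0;dark[320:]=0;dark[:,:228]=0;dark[:,390:]=0
dark=cv2.morphologyEx(dark,cv2.MORPH_OPEN,np.ones((3,3)))
n,l,st,c=cv2.connectedComponentsWithStats(dark)
for i in range(1,n):
    if st[i,4]>50: print(st[i],c[i].round(1),back("top",*c[i],29).round(1))
# centroid of annular-sector like pieces: trapezoid r0..r1 width w0..w1
def cent(r0,r1,w0,w1):
    x=np.linspace(r0,r1,1000);w=np.interp(x,[r0,r1],[w0,w1]);return (x*w).sum()/w.sum()
H=np.array([-60,-24.])
a=np.radians([-46,0,46]);rr=[cent(36,115,21,67),cent(36,140,21,82),cent(36,168,21,98)]
M=np.array([H]+[H+q*np.array([np.cos(t),np.sin(t)]) for q,t in zip(rr,a)])
big=[i for i in range(1,n) if st[i,4]>300]
P=np.array([back("top",*c[i],29)[:2] for i in big])
from scipy.optimize import linear_sum_assignment
def T(p,M): 
    C,S=np.cos(p[2]),np.sin(p[2]);return M@np.array([[C,S],[-S,C]])+p[:2]
g=np.array([545,75,0.])
for k in range(5):
    D=np.linalg.norm(T(g,M)[:,None]-P[None],axis=2);_,j=linear_sum_assignment(D)
    s=least_squares(lambda p:(T(p,M)-P[j]).ravel(),g);g=s.x
print("fit",g,s.fun.round(1))
# panel light mask
li=((b>100)&(r>190)&(r-b>50)).astype(np.uint8)
n,l,st,c=cv2.connectedComponentsWithStats(li);i=1+st[1:,4].argmax()
ys,xs=np.where(l==i);hull=cv2.convexHull(np.stack([xs,ys],1).astype(np.int32))
w=np.array([back("top",*p[0],24)[:2] for p in hull],np.float32);print(cv2.minAreaRect(w))
F=[(-60,-24)]+[(H[0]+q*np.cos(t),H[1]+q*np.sin(t)) for q,t in zip((88,102,116),a)]
print(T(g,np.array(F)).round(1))
# depth map noise on faces
W=world("top",np.load("pics/top0.npy"))
for x in T(g,np.array(F)):
    m=(np.hypot(W[...,0]-x[0],W[...,1]-x[1])<18);print(m.sum(),np.median(W[m][:,2]))
```

```text
[ 235  210   76   76 2815] [273.6 247.8] [568.4 133.5  29. ]
[ 300  214   49   63 1941] [322.9 239.6] [580.9  50.9  29. ]
[ 333  240   50   47 1270] [356.6 264.7] [538.2  -4.5  29. ]
[304 281  34  33 890] [320.3 297.2] [485.4  56.4  29. ]
fit [ 5.45112037e+02  7.68938786e+01 -5.36361831e-02] [-1.5 -0.2 -0.3 -1.6  1.1 -0.   0.7  1.8]
((546.9625244140625, 77.94788360595703), (277.10919189453125, 207.53097534179688), 86.98612213134766)
[[483.9  56.1]
 [541.6 -10.3]
 [585.8  50.7]
 [568.8 135.1]]
372 28.37148346158032
368 28.67399001259203
358 28.02579915250776
364 28.77230210675826
```

Panel fit: origin (545, 77), yaw -0.054, face top about z 28.5 and panel top 24. Now shutting the fingers and moving over the short ray.

jog_arm([
  [[30,-42,0,0,0,0],[60,-84,0,0,0,0],[90,-126,0,0,0,0],[120,-168,0,0,0,0],[150,-210,-20,0,0,0],[180,-252,-40,0,0,0],[210,-294,-60,0,0,0],[240,-336,-80,0,0,0],[270,-378,-100,0,0,0],[300,-420,-120,0,0,0],[331,-463,-140,0,0,0],[331,-463,-140,0,0,0]],
], hand=0)

```text
time: 1.95
tool_pos: [542.2, -12.5, 89.2]
tcp_rot: [-0.001, 0.218, 0.976, -0.0]
contact_force: [0.1, 0.5, 0.3]
gripper_width: 0.1
```

jog_arm([
  [[0,0,-15,0,0,0],[0,0,-30,0,0,0],[0,0,-45,0,0,0],[0,0,-50,0,0,0],[0,0,-50,0,0,0],[0,0,-50,0,0,0]],
])

```text
time: 2.7
tool_pos: [542.1, -9.4, 41.8]
tcp_rot: [0.001, 0.216, 0.976, 0.0]
contact_force: [0.1, -0.2, -0.2]
gripper_width: -0.2
```

Run:
```python
from h import *
import cv2
s=robot.state();print(s)
p,d=robot.read_camera("side");cv2.imwrite("pics/side1.png",p[:,:,::-1])
p,d=robot.read_camera("wrist");cv2.imwrite("pics/wrist1.png",p[:,:,::-1])
```

```text
{'time': 2.7, 'qpos': array([-1.73161102e-02,  4.77132466e-01, -1.78183378e-01,  9.14407544e-01,
        1.27004446e-05,  4.17219079e-01]), 'dq': array([-4.35645355e-03, -3.85226900e-03,  2.85685164e-03, -2.20726462e-03,
       -5.73445821e-05,  4.49623688e-04]), 'tau': array([ 6.14816928e-02, -4.35454381e+01,  2.05946052e+01,  1.61840685e-02,
        2.41311565e-03,  1.70166059e-04]), 'tool_pos': array([542.09226994,  -9.38401268,  41.8261307 ]), 'tcp_rot': array([5.24519320e-04, 2.15562230e-01, 9.76489958e-01, 1.12778151e-04]), 'contact_force': array([ 0.14516445, -0.246375  , -0.19450023]), 'ft_torque': array([-0.01227049, -0.00582646, -0.04337857]), 'gripper_width': -0.2174728637130835}
```

View pics/wrist1.png

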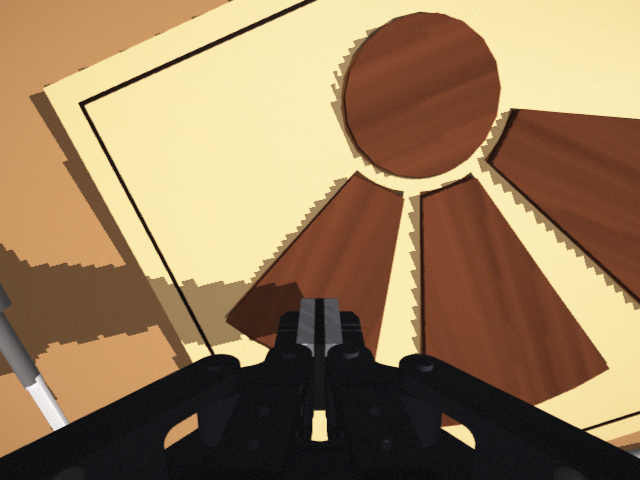

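View pics/side1.png

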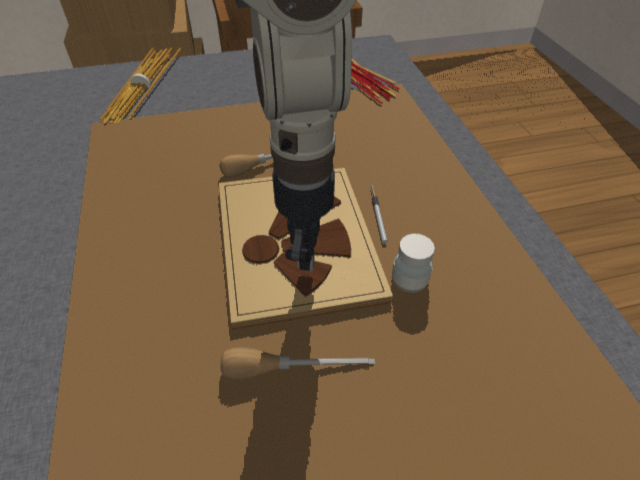

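Wrist view: the shut tip at (320,340) hangs over the short ray, and the side view agrees, tip at (306,268). Now descending slowly.

jog_arm([
  [[0,0,-4,0,0,0],[0,0,-8,0,0,0],[0,0,-9.5,0,0,0],[0,0,-10.5,0,0,0],[0,0,-11.5,0,0,0],[0,0,-12,0,0,0],[0,0,-12.5,0,0,0],[0,0,-13,0,0,0],[0,0,-13,0,0,0]],
])

```text
time: 3.92
tool_pos: [541.7, -9.5, 28.6]
tcp_rot: [0.0, 0.216, 0.976, 0.0]
contact_force: [-0.4, 0.6, 1.4]
gripper_width: -0.2
```

jog_arm([
  [[0,0,-0.5,0,0,0],[0,0,-1,0,0,0],[0,0,-1.5,0,0,0],[0,0,-2,0,0,0],[0,0,-2,0,0,0]],
])

```text
time: 4.55
tool_pos: [541.7, -9.5, 26.6]
tcp_rot: [0.0, 0.216, 0.976, 0.0]
contact_force: [-2.4, -0.6, 5.2]
gripper_width: 0.1
```

jog_arm([
  [[0,0,-0.5,0,0,0],[0,0,-1,0,0,0],[0,0,-1.5,0,0,0],[0,0,-2,0,0,0],[0,0,-2,0,0,0]],
])

```text
time: 5.18
tool_pos: [541.7, -9.5, 24.9]
tcp_rot: [0.0, 0.216, 0.976, 0.0]
contact_force: [-2.9, 0.7, 8.0]
gripper_width: 0.1
```

jog_arm([
  [[0,0,-0.4,0,0,0],[0,0,-0.8,0,0,0],[0,0,-0.8,0,0,0]],
])

```text
time: 5.55
tool_pos: [541.7, -9.5, 24.3]
tcp_rot: [0.0, 0.216, 0.976, 0.0]
contact_force: [-2.7, 0.8, 8.6]
gripper_width: -0.1
```

jog_arm([
  [[0,0,-0.3,0,0,0],[0,0,-0.6,0,0,0],[0,0,-0.6,0,0,0],[0,0,-0.6,0,0,0]],
])

```text
time: 6.05
tool_pos: [541.8, -9.5, 23.8]
tcp_rot: [0.0, 0.216, 0.976, 0.0]
contact_force: [-2.7, -0.0, 8.9]
gripper_width: 0.2
```

jog_arm([
  [[0,0,4,0,0,0],[0,0,15,0,0,0],[15,20,17,0,0,0],[30,40,17,0,0,0],[44,60,17,0,0,0],[44,60,17,0,0,0],[44,60,17,0,0,0],[44,60,17,0,0,0]],
])

```text
time: 7.05
tool_pos: [584.9, 49.7, 39.8]
tcp_rot: [-0.0, 0.216, 0.976, -0.0]
contact_force: [-0.2, -0.4, 0.1]
gripper_width: -0.1
```

Run:
```python
from h import *
import cv2
p,d=robot.read_camera("wrist");cv2.imwrite("pics/wrist2.png",p[:,:,::-1])
W=world("wrist",d);print(robot.state()['tool_pos'])
for u,v in((300,250),(290,290),(440,250),(420,100),(120,150),(200,200)):
    print(u,v,np.median(W[v-5:v+6,u-5:u+6].reshape(-1,3),0).round(1))
```

```text
[585.04113734  49.6928284   39.90327362]
300 250 [559.1  52.   28.3]
290 290 [572.4  41.1  28.2]
440 250 [584.2 101.9  24.1]
420 100 [527.3 114.   29.3]
120 150 [496.5   7.   24.2]
200 200 [525.7  25.1  24. ]
```

View pics/wrist2.png

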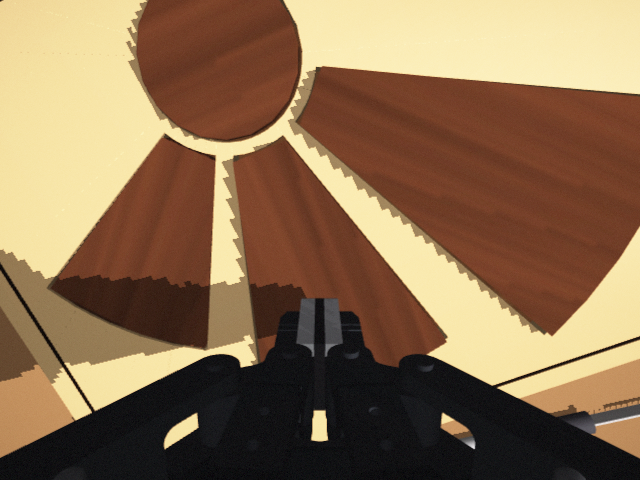

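The short ray no longer casts a step shadow (around (130,220)), and the tip at (320,340) sits over the medium ray. I'll compare heights numerically.

```bash
cat > chk.py <<'E'
from h import *
p,d=robot.read_camera("wrist")
W=world("wrist",d);W[d==0]=np.nan
C,S=np.cos(-.0536),np.sin(-.0536);R=np.array([[C,-S],[S,C]])
L=(W[...,:2]-[545.1,76.9])@R   # world->panel
q=L-[-60,-24];r=np.hypot(q[...,0],q[...,1]);a=np.degrees(np.arctan2(q[...,1],q[...,0]));z=W[...,2]
def m(k): 
    k&=np.isfinite(z)&(z<32)&(z>18);return (k.sum(),np.nanmedian(z[k]).round(2),np.nanmean(z[k]).round(2)) if k.sum()>50 else None
print("hub",m(r<22))
print("hubside panel",m((r>34)&(r<90)&(abs(a)>90)))
for n,c,r1 in(("short",-46,100),("medium",0,125),("long",46,150)): print(n,m((abs(a-c)<11)&(r>45)&(r<r1)))
print("gaps",m((abs(abs(a)-23)<3.5)&(r>60)&(r<105)), robot.state()['time'])
E
python3 chk.py
```

```text
hub (np.int64(12971), np.float64(28.64), np.float64(28.65))
hubside panel (np.int64(16191), np.float64(24.12), np.float64(24.12))
short (np.int64(9312), np.float64(24.06), np.float64(24.06))
medium (np.int64(11201), np.float64(28.26), np.float64(28.25))
long (np.int64(29538), np.float64(29.29), np.float64(29.29))
gaps (np.int64(5442), np.float64(24.15), np.float64(24.15)) 7.15
```

jog_arm([
  [[0,0,-6,0,0,0],[0,0,-9,0,0,0],[0,0,-10,0,0,0],[0,0,-11,0,0,0],[0,0,-12,0,0,0],[0,0,-12.5,0,0,0],[0,0,-13,0,0,0],[0,0,-13,0,0,0]],
])

```text
time: 8.15
tool_pos: [585.7, 50.5, 27.3]
tcp_rot: [0.0, 0.216, 0.976, 0.0]
contact_force: [-1.3, -0.5, 4.9]
gripper_width: 0.3
```

The short ray is flush to within 0.1 mm. Continuing with the medium ray.

jog_arm([
  [[0,0,-0.6,0,0,0],[0,0,-1.2,0,0,0],[0,0,-1.8,0,0,0],[0,0,-2.4,0,0,0],[0,0,-3,0,0,0],[0,0,-3,0,0,0],[0,0,-3,0,0,0]],
])

```text
time: 9.02
tool_pos: [585.7, 50.6, 24.7]
tcp_rot: [0.0, 0.216, 0.976, 0.0]
contact_force: [-3.3, 0.2, 7.3]
gripper_width: -0.0
```

Next 0.9 mm further, then lift and go to the long ray (568.8, 135.1): −17, +84.

jog_arm([
  [[0,0,-0.5,0,0,0],[0,0,-0.9,0,0,0],[0,0,-0.9,0,0,0],[0,0,-0.9,0,0,0]],
])

```text
time: 9.52
tool_pos: [585.8, 50.6, 24.0]
tcp_rot: [0.0, 0.216, 0.976, 0.0]
contact_force: [-3.2, -0.6, 9.5]
gripper_width: -0.1
```

jog_arm([
  [[0,0,4,0,0,0],[0,0,15,0,0,0],[-4,20,17,0,0,0],[-9,45,17,0,0,0],[-13,65,17,0,0,0],[-17,84,17,0,0,0],[-17,84,17,0,0,0],[-17,84,17,0,0,0]],
])

```text
time: 10.52
tool_pos: [568.6, 134.4, 39.9]
tcp_rot: [0.0, 0.216, 0.976, -0.0]
contact_force: [-0.1, -0.2, -0.0]
gripper_width: -0.3
```

```bash
python3 chk.py
```

```text
hub (np.int64(9529), np.float64(28.59), np.float64(28.58))
hubside panel (np.int64(28258), np.float64(24.12), np.float64(24.12))
short (np.int64(4445), np.float64(23.98), np.float64(23.98))
medium (np.int64(5857), np.float64(24.18), np.float64(24.18))
long (np.int64(17439), np.float64(29.2), np.float64(29.2))
gaps (np.int64(3593), np.float64(24.05), np.float64(24.06)) 10.575
```

The medium ray is flush. Now the long one.

jog_arm([
  [[0,0,-6,0,0,0],[0,0,-9,0,0,0],[0,0,-10,0,0,0],[0,0,-11,0,0,0],[0,0,-12,0,0,0],[0,0,-12.5,0,0,0],[0,0,-13,0,0,0],[0,0,-13,0,0,0]],
])

```text
time: 11.58
tool_pos: [568.5, 134.2, 27.2]
tcp_rot: [0.0, 0.216, 0.976, -0.0]
contact_force: [-3.4, -3.1, 5.0]
gripper_width: -0.1
```

jog_arm([
  [[0,0,-0.6,0,0,0],[0,0,-1.2,0,0,0],[0,0,-1.8,0,0,0],[0,0,-2.4,0,0,0],[0,0,-3,0,0,0],[0,0,-3,0,0,0],[0,0,-3,0,0,0]],
])

```text
time: 12.45
tool_pos: [568.5, 134.2, 24.6]
tcp_rot: [0.0, 0.216, 0.976, -0.0]
contact_force: [-4.2, -2.3, 8.2]
gripper_width: 0.3
```

jog_arm([
  [[0,0,-0.5,0,0,0],[0,0,-0.8,0,0,0],[0,0,-0.8,0,0,0],[0,0,-0.8,0,0,0]],
])

```text
time: 12.95
tool_pos: [568.6, 134.2, 24.1]
tcp_rot: [0.0, 0.216, 0.976, -0.0]
contact_force: [-3.6, -2.1, 9.4]
gripper_width: 0.0
```

jog_arm([
  [[0,0,4,0,0,0],[0,0,15,0,0,0],[-15,-13,17,0,0,0],[-35,-32,17,0,0,0],[-55,-50,17,0,0,0],[-75,-69,17,0,0,0],[-85,-78,17,0,0,0],[-85,-78,17,0,0,0],[-85,-78,17,0,0,0]],
])

```text
time: 14.08
tool_pos: [484.9, 57.1, 40.6]
tcp_rot: [0.001, 0.215, 0.977, 0.0]
contact_force: [-0.3, 1.1, -0.3]
gripper_width: 0.0
```

```bash
python3 chk.py; python3 -c "
from h import *
import cv2
for n in ('top','side','wrist'):
    p,d=robot.read_camera(n);cv2.imwrite(f'pics/{n}3.png',p[:,:,::-1])"
```

```text
hub (np.int64(4936), np.float64(28.5), np.float64(28.52))
hubside panel (np.int64(45705), np.float64(23.99), np.float64(23.97))
short None
medium None
long (np.int64(12925), np.float64(24.09), np.float64(24.1))
gaps (np.int64(729), np.float64(23.91), np.float64(23.92)) 14.125
```

View pics/wrist3.png

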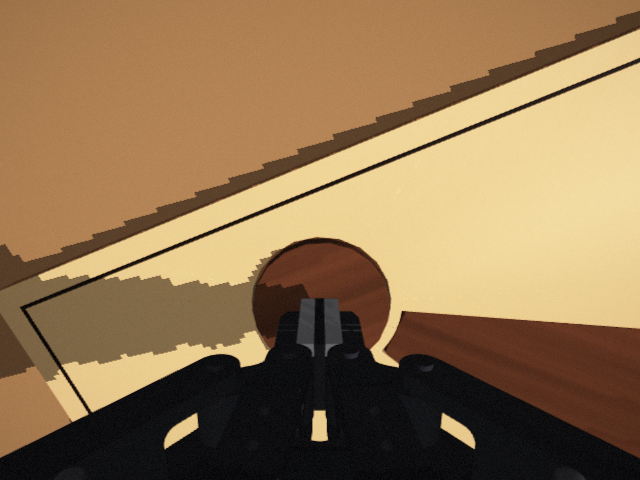

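View pics/side3.png

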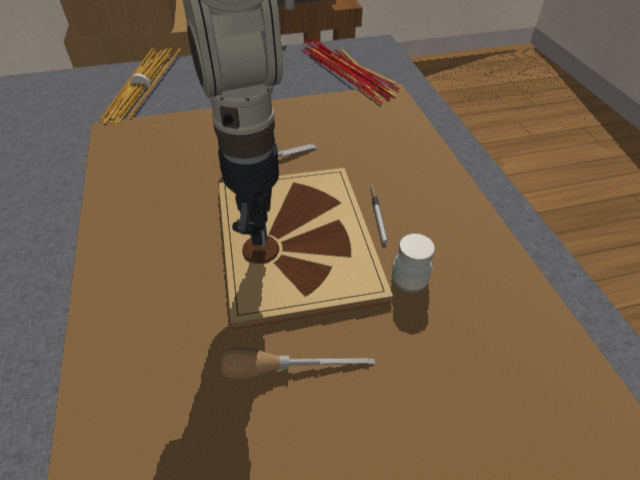

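The tip is over the hub in the wrist view (hub centre about (322,310), tip (320,340)) and in the side view (258,245). All rays are down and the panel hasn't moved. Pressing the hub.

jog_arm([
  [[0,0,-6,0,0,0],[0,0,-9,0,0,0],[0,0,-10,0,0,0],[0,0,-11,0,0,0],[0,0,-12,0,0,0],[0,0,-12.5,0,0,0],[0,0,-13,0,0,0],[0,0,-13,0,0,0]],
])

```text
time: 15.28
tool_pos: [483.7, 56.5, 27.5]
tcp_rot: [0.0, 0.216, 0.976, 0.0]
contact_force: [-0.9, -0.7, 4.9]
gripper_width: 0.0
```

jog_arm([
  [[0,0,-0.6,0,0,0],[0,0,-1.2,0,0,0],[0,0,-1.8,0,0,0],[0,0,-2.4,0,0,0],[0,0,-3,0,0,0],[0,0,-3,0,0,0],[0,0,-3,0,0,0]],
])

```text
time: 16.15
tool_pos: [483.7, 56.4, 24.7]
tcp_rot: [0.0, 0.216, 0.976, 0.0]
contact_force: [-2.3, -1.7, 7.6]
gripper_width: -0.1
```

jog_arm([
  [[0,0,-0.5,0,0,0],[0,0,-0.9,0,0,0],[0,0,-0.9,0,0,0],[0,0,-0.9,0,0,0]],
])

```text
time: 16.65
tool_pos: [483.7, 56.5, 24.0]
tcp_rot: [0.0, 0.216, 0.976, 0.0]
contact_force: [-2.5, -0.4, 9.0]
gripper_width: 0.1
```

jog_arm([
  [[0,0,4,0,0,0],[0,0,15,0,0,0],[0,0,40,0,0,0],[10,0,70,0,0,0],[40,0,100,0,0,0],[70,0,120,0,0,0],[100,0,130,0,0,0],[120,0,130,0,0,0],[120,0,130,0,0,0],[120,0,130,0,0,0]],
])

```text
time: 17.9
tool_pos: [602.6, 56.4, 153.0]
tcp_rot: [-0.001, 0.216, 0.976, -0.0]
contact_force: [-0.2, -0.1, -0.2]
gripper_width: -0.0
```

```bash
python3 chk.py; python3 -c "
from h import *
import cv2
for n in ('side','wrist'):
    p,d=robot.read_camera(n);cv2.imwrite(f'pics/{n}4.png',p[:,:,::-1])
print(robot.state()['contact_force'])"
```

```text
hub (np.int64(4424), np.float64(24.16), np.float64(24.15))
hubside panel (np.int64(13172), np.float64(24.21), np.float64(24.21))
short (np.int64(3598), np.float64(24.16), np.float64(24.17))
medium (np.int64(5881), np.float64(24.33), np.float64(24.33))
long (np.int64(10118), np.float64(24.4), np.float64(24.39))
gaps (np.int64(2123), np.float64(24.17), np.float64(24.18)) 17.95
[0.2182527  0.48231769 0.23799453]
```

View pics/wrist4.png

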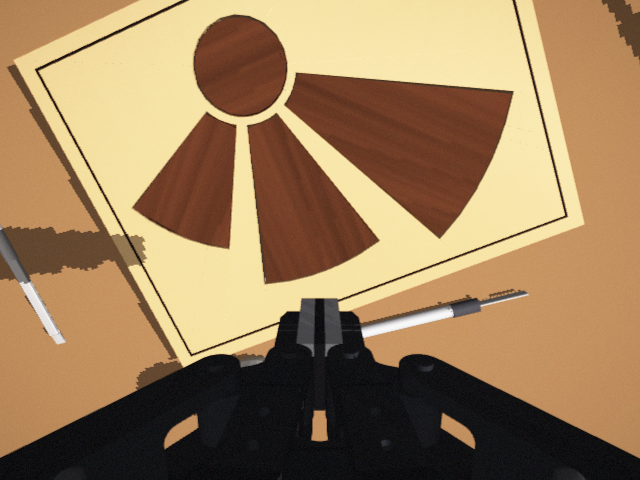

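View pics/side4.png

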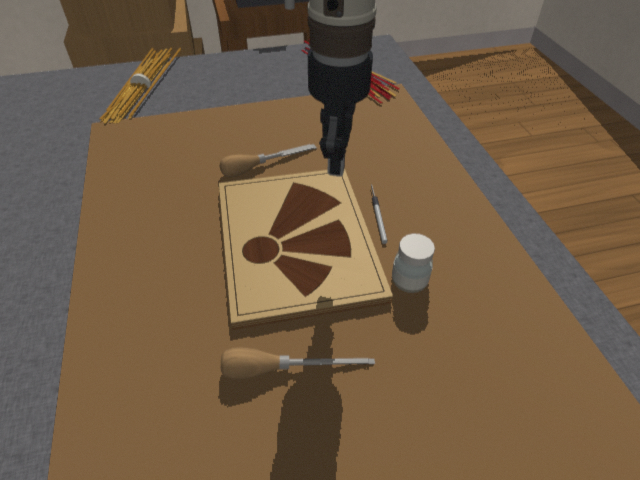

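Every piece is within 0.25 mm of the panel's height with no shadows left. The panel (corners (220,183) and (386,297) in the side view), knife, jar and gouges lie as before, and the arm is clear.

```bash
python3 -c "
from plant import robot
print(robot.close_job())"
```

```text
the job is handed in; nothing more can be done
None
```

All four pieces are pressed flush, and I handed the job in at about 18 s of the 56 s allowed. With the fingers shut, I pressed the short, medium and long rays in that order, then the hub. The highest force I read was about 9.5 N, taken at the end of each move rather than continuously.

- **Flushness:** the last wrist depth check put the panel at about 24.2 mm. The short ray and hub read 24.16 mm, the medium ray 24.3 mm and the long ray 24.4 mm, so all are within about 0.25 mm of flush.
- **Surroundings:** by eye in the pictures before and after, the panel, gouges, knife and jar had not visibly moved. I did not measure this.
- **Arm:** it ended raised clear of everything, with about zero contact force.

No check failed. The only small disagreement is that the long ray read about 0.1 mm proud close up and about 0.2 mm from farther away. That is small next to the 1.5 mm allowed.

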